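# Let a tea tin past the spring stop of its lane

## Robot

A 6-joint arm with a two-finger parallel gripper is mounted at the origin on the work surface. World frame = base frame: x ahead of the robot, y to its left, z up, the work surface at z = 0. Lengths are in m, angles in rad, forces in N, time in s.
With the tool pointing down it reaches from about 0.25 to 0.775 m from the base axis. Payload 4 kg.
Tool frame: the origin (TCP) lies midway between the tips of the shut fingers; the grasp point (between the pads) lies 19 mm behind it; z points along the fingers, x is the direction in which the jaws open and shut, and the axes are right-handed (so a half turn about z gives the same grasp; the last joint's range is limited). The gripper opens to 94 mm and grips with 3 to 60 N. Pads are 16 mm wide; open, the fingers measure 119 mm over their backs; the gripper's body (75 mm by 177 mm) begins 78 mm behind the grasp point.
Start: joints at [-1.307, 0.087, 1.371, -0, 1.684, -0.103], TCP at [0.197, -0.513, 0.175] pointing down, gripper open.
Joint ranges: [-3.1, 3.1], [-0.76, 2.03], [0.27, 2.55], [-1.08, 4.22], [0.17, 2.65], [-2.57, 2.57]. Speed limits (rad/s): [2.79, 2.79, 3.14, 3.14, 3.14, 3.14].

## Interface

Orientations are given as a unit quaternion [x, y, z, w].
In Python, from workcell import ctrl gives the robot as it stands.
- The arm moves only by the tool drive_tool, never from a script. Its argument "commands" is text: rows parted by semicolons, each of 7 numbers parted by spaces: the turn, a rotation vector about the tool's x, y, z normalised to -1 to 1, where 1 is 0.12 rad, then the shift along the tool's x, y, z normalised to -1 to 1, where 1 is 0.04 m, then the closure, from 0 (fully open) to 1 (shut). A call has 1 to 20 rows; each row shifts and turns the commanded pose from where the row before left it, along the tool's axes as they then stand; what a row does not reach is not made up. A row lasts 1/12 s, in which the tool goes at most 41.7 mm and 7.16 degrees, less where a joint would pass 70% of its speed; a pose out of reach is approached as far as the arm can. A call with a number of a shift or a turn outside -1 to 1 is refused whole. A call with a gripper value outside its range is refused whole. The fingers move at their own pace and stop on an object; "newtons" is the grip in N (left out, the last holds). Time passes only in rows, so rows that do not move let the fingers close. It gives the time, the measured TCP pose, the force and the opening at its end, in the units of the state.
- ctrl.read_state(): the state, without advancing time (a new reading comes with each control period).
- ctrl.snapshot(name): name is "scene" or "top"; returns a dict with "frame" (420x560x3 uint8, red, green, blue), "fov_y" (degrees; the focal length in pixels is half the picture's height over the tangent of half this angle, whatever the lens; pixels are square), "cx", "cy" (the principal point, pixels), "D" ([k1, k2, p1, p2, k3] as OpenCV has them; the pictures are not rectified), "camera_from_world" (4x4, takes a point from world to camera coordinates). Camera axes: x right, y up, looking along -z (the intrinsics and any distortion apply to the point x, -y, -z); pixel columns grow to the right and rows downward; lengths in m; the calibration is good to about 2 mm. A picture is of the moment at which its call begins. There is no depth.
- ctrl.job_done(): hands the job in, once; it reports no verdict.
The state is a dict: "t": time; "joint_pos": joint angles; "qd": joint speeds; "joint_torque": joint torques, N m; "eef_pos": TCP position; "tool_rot": TCP orientation; "ft_force": force on the tool from outside, world axes, zero at the start; "torque": the same for the moment, N m; "finger_gap": opening from 0.0 (shut) to 1.0 (fully open).
Only numpy, scipy, OpenCV 4.12 (cv2) and the standard library are available. Lean on these libraries where they do the work, as an engineer would, in place of code of your own. Each camera call takes 0.05 s, during which the arm holds its last target. There are 200 camera calls.

## Task

The flat green tea tin stands in a wooden lane on the shop counter, held back by two orange pins on a sprung steel plate. Behind the tin, press the plate fully down with the tip of the closed fingers, then keep it down and slide the tin along the lane with the same fingers until it is wholly past the pins, against or close to the end wall, and let the plate spring up behind it. Do not lift or tip the tin, never let the plate up while the tin is over the pins, and leave the teapot, canister and cup where they stand.

Things in the scene. Friction and masses are not known exactly. Their poses are not given: they have to be found in the camera images.
- lane: Fixed wooden lane, 328 x 130 mm. Origin: middle of its underside on the counter; x = the way the tin must travel, z up. Two rails (tops 32 mm up, inner faces y = +-40 mm) carry the tin; guide walls (tops 47 mm up, inner faces y = +-57 mm). The steel stop plate fills the slot between the rails. End wall: inner face x = +152 mm, top 60 mm up. Tail end (x = -164 mm) open, sill 26 mm high.
- tea_tin: Loose flat tea tin, green, yellow lid, red patch: 80 mm along the lane (its x) x 110 across x 45 high, 0.25 kg. Origin: centre of its underside, 32 mm above the counter on the rails; x as the lane's. Starts with its origin at lane x = -45 to 0 mm, front face behind the pins. Wholly past the pins when its origin is beyond lane x = +95 mm; meets the end wall at +112 mm.
- stop_plate (a joint): How far the sprung plate is pressed straight down, m: 0 = up, 0.016 = on its stop. Takes about 5 N to start, 9 N fully down; springs up when let go. The tin can pass over the pins when it is above 0.012. Plate: 225 mm long (lane x = -150 to +75 mm), 74 mm wide, in one piece under the tin; its flat top is 31 mm above the counter when up, 15 mm when down.
- pin_line (a point): On the plate's top face midway between its two upright orange pins (lane x = +50 mm, y = 0); moves with the plate. Pins: 10 mm diameter, 12 mm tall above the plate, centres at y = +-32 mm, so a clear gap of 54 mm through which closed fingers pass while still pressing on the plate.
- plate_tail (a point): On the plate's top face, middle of its tail edge behind the tin (lane x = -150 mm, y = 0); moves with the plate.
- teapot: Small terracotta teapot, body 78 mm in diameter, 71 mm high, spout along its +x to 62 mm and handle along its -x to 58 mm. Origin: centre of its foot. Bystander, loose.
- canister: Round green canister with a white band, 62 mm in diameter, 87 mm high. Origin: centre of its foot. Bystander, loose.
- cup: Small terracotta tea cup, rim 60 mm in diameter, 42 mm high. Origin: centre of its foot. Bystander, loose.
Not all that is in view belongs to the job. Leave any black, blue or pink look-alike of the tea_tin alone.

How it is judged:
By the outcome, as a careful person would: the job done as asked, in the order asked, and still so for the second after the job is handed in, with the robot touching nothing.
It also fails if it takes over 38 s, if anything falls off the work surface, if the arm or the gripper's body presses on something with over 40 N, if the wrist force passes 120 N, or if a joint passes its speed limit or range.

## Working session

There is one attempt and no reset: what is moved stays moved. The work goes in short steps, Python scripts to look and compute and a tool call to move; the robot and the scene stay as the last step left them, time stands still between calls to the robot, and variables do not carry over. Pictures are saved under pics/ and viewed, about 8 in all and at most 12, crops included, and the job is handed in when it is done.

Besides the shell and the picture viewer there is one more tool, called after "Request:" by a JSON object that holds its "name" and its "arguments". drive_tool: Moves the arm, as the interface text tells. Its arguments: {"type":"object","properties":{"commands":{"type":"string"},"newtons":{"type":"number"}},"required":["commands"]}

```bash
mkdir -p pics; python3 - <<'E'
from workcell import ctrl
import cv2,pickle
s=ctrl.read_state();print(s)
for n in("scene","top"):
    d=ctrl.snapshot(n);pickle.dump(d,open(n+".pkl","wb"));cv2.imwrite(f"pics/{n}0.png",d["frame"][...,::-1]);print(n,d["fov_y"],d["cx"],d["cy"],d["D"],d["camera_from_world"])
E
```

```text
{'t': 0.0, 'joint_pos': array([-1.30710891e+00,  8.79359221e-02,  1.37224963e+00, -2.80735606e-06,
        1.68361289e+00, -1.03122220e-01]), 'qd': array([-0.00047988, -0.00063586, -0.00078547, -0.00110955, -0.00113339,
       -0.00040684]), 'joint_torque': array([-1.31872865e-03, -3.40191185e+01, -3.02424359e+01,  7.15901772e-02,
        3.32209328e-02, -1.62679712e-04]), 'eef_pos': array([ 0.19707146, -0.51281335,  0.17391704]), 'tool_rot': array([ 8.24207858e-01, -5.66286314e-01, -8.40800267e-04, -7.13749082e-04]), 'ft_force': array([ 0.07415069, -0.6958577 ,  0.66758594]), 'torque': array([-0.05467377, -0.0004682 , -0.08261368]), 'finger_gap': 1.0017747792034506}
scene 55.93318530146818 279.14815776641103 212.63347871434325 [-0.06166795  0.          0.          0.          0.        ] [[ 0.55798295  0.82977763 -0.01114081 -0.25450299]
 [-0.58313704  0.40161085  0.70615857  0.30957035]
 [ 0.59042885 -0.38752782  0.70796607 -1.17913274]
 [ 0.          0.          0.          1.        ]]
top 53.93066217073644 284.5966601300644 216.5827133588019 [-0.07432502  0.          0.          0.          0.        ] [[ 0.01894655 -0.99980244 -0.00600939 -0.05259525]
 [ 0.99337585  0.01814275  0.11346921 -0.51364131]
 [-0.11333776 -0.00811943  0.99352334 -0.85572175]
 [ 0.          0.          0.          1.        ]]
```

View pics/top0.png

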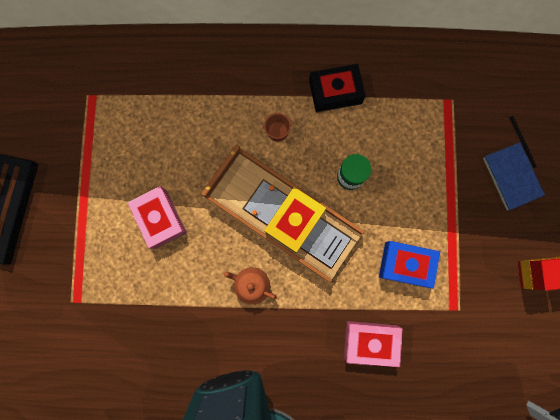

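View pics/scene0.png

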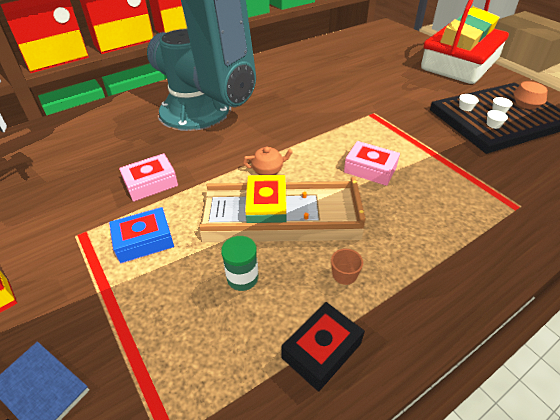

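The top view shows the lane running from its tail, around (345,255), to the end wall, around (222,172). The tin lid is centred near (296,219) and the pins are near (274,191) and (254,213). I'll enlarge this area to pick corners.

```bash
python3 - <<'E'
import cv2
a=cv2.imread("pics/top0.png")[140:290,195:370]
cv2.imwrite("pics/topc.png",cv2.resize(a,None,fx=4,fy=4,interpolation=cv2.INTER_CUBIC))
E
```

```text
(no output)
```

View pics/topc.png

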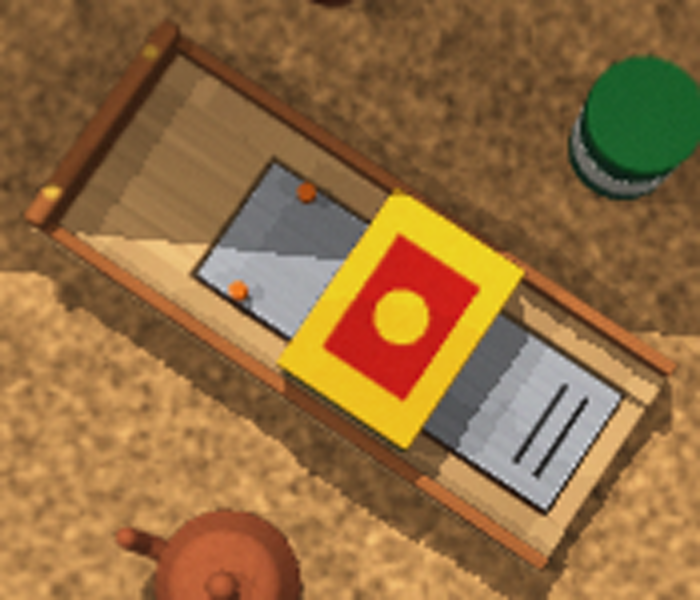

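```bash
cat >h.py <<'E'
import numpy as np,cv2,pickle
from scipy.optimize import least_squares
def K(d):
    f=d["frame"].shape[0]/2/np.tan(np.radians(d["fov_y"])/2);return np.array([[f,0,d["cx"]],[0,f,d["cy"]],[0,0,1]])
def proj(d,P):
    T=np.diag([1,-1,-1,1])@d["camera_from_world"]
    return cv2.projectPoints(np.asarray(P,float),cv2.Rodrigues(T[:3,:3])[0],T[:3,3],K(d),np.asarray(d["D"]))[0][:,0]
def place(p,L):
    L=np.asarray(L,float);c,s=np.cos(p[2]),np.sin(p[2])
    return np.c_[p[0]+c*L[:,0]-s*L[:,1],p[1]+s*L[:,0]+c*L[:,1],L[:,2]]
def fit(d,L,uv,p0):
    r=least_squares(lambda p:(proj(d,place(p,L))-uv).ravel(),p0);return r.x,r.fun.reshape(-1,2)
E
python3 - <<'E'
from h import *
t=pickle.load(open("top.pkl","rb"));s=pickle.load(open("scene.pkl","rb"))
f=lambda c:(np.array(c)+.5)/4-.5+[195,140]
L=[(.075,-.037,.031),(.075,.037,.031),(-.15,.037,.031),(-.15,-.037,.031),(.05,-.032,.043),(.05,.032,.043)]
p,r=fit(t,L,f([(275,158),(195,273),(548,511),(621,397),(307,190),(239,291)]),[.5,0,.9]);print("lane",p,np.degrees(p[2]));print(r.round(1))
T=[(.04,-.055,.077),(-.04,-.055,.077),(-.04,.055,.077),(.04,.055,.077)]
q,r=fit(t,T,f([(400,190),(523,270),(405,448),(280,366)]),p);print("tin",q,r.round(1))
c,sn=np.cos(p[2]),np.sin(p[2]);dx=q[:2]-p[:2];print("tin in lane",c*dx[0]+sn*dx[1],-sn*dx[0]+c*dx[1])
print("scene pins",proj(s,place(p,L[4:])),"scene lid",proj(s,place(q,T)))
print("corners",place(p,[(.164,.065,.06),(.164,-.065,.06),(-.164,.065,.047),(-.164,-.065,.047),(-.15,0,.031),(.05,0,.03)]))
# bystanders
for n,uv,z in(("canister top",(355,169),.087),("cup rim",(277,125),.042),("pot lid",(251,286),.075)):
    print(n,fit(t,[(0,0,z)],np.array([uv]),[.5,0,0])[0][:2])
E
```

```text
lane [ 0.52122872 -0.03803539  0.99022344] 56.73562362292678
[[-0.   0.8]
 [ 0.4  0. ]
 [-0.6  0.1]
 [ 0.4 -0.4]
 [-0.   0.1]
 [-0.2 -0.6]]
tin [ 0.50439051 -0.064924    1.00121151] [[-0.9 -1.1]
 [ 1.2  0.4]
 [ 0.7  1.1]
 [-1.  -0.5]]
tin in lane -0.0317186780773469 -0.000669246776246633
scene pins [[306.03868054 213.19551487]
 [304.26297096 192.06464139]] scene lid [[286.10727239 209.64324399]
 [244.64617377 210.62637865]
 [246.69363945 174.20574185]
 [284.30187385 173.32772894]]
corners [[ 0.55683356  0.13474567  0.06      ]
 [ 0.66553287  0.06344027  0.06      ]
 [ 0.37692456 -0.13951106  0.047     ]
 [ 0.48562387 -0.21081646  0.047     ]
 [ 0.43895326 -0.16345768  0.031     ]
 [ 0.54865387  0.00377203  0.03      ]]
canister top [ 0.60790694 -0.18479961]
cup rim [ 0.71325435 -0.02281174]
pot lid [0.36839528 0.0211113 ]
```

```bash
python3 - <<'E'
from h import *
for n in("scene","top"):
    h=cv2.cvtColor(pickle.load(open(n+".pkl","rb"))["frame"],cv2.COLOR_RGB2HSV)
    m=cv2.inRange(h,(6,190,120),(16,255,255)); k,_,st,c=cv2.connectedComponentsWithStats(m)
    print(n,[(st[i,4],c[i].round(1)) for i in range(1,k) if 3<st[i,4]<60])
    y=cv2.inRange(h,(24,170,100),(34,255,255));k,_,st,c=cv2.connectedComponentsWithStats(y)
    print("yellow",[(st[i],c[i].round(1)) for i in range(1,k) if st[i,4]>200])
E
```

```text
scene [(np.int32(4), array([444.5,  29.5])), (np.int32(6), array([491.5,  30.5])), (np.int32(4), array([152. ,  32.5])), (np.int32(6), array([442.2,  35.5])), (np.int32(15), array([468. ,  48.5])), (np.int32(4), array([23.5, 57.5])), (np.int32(20), array([256.2, 184.3])), (np.int32(7), array([271.6, 189.1])), (np.int32(12), array([303.9, 195.5])), (np.int32(9), array([273., 203.])), (np.int32(22), array([305.6, 215.5]))]
yellow [(array([161,   7,  25,  25, 453], dtype=int32), array([173. ,  18.7])), (array([468,   7,  31,  27, 276], dtype=int32), array([483.3,  15.7])), (array([  94,   14,   58,   37, 1373], dtype=int32), array([123.3,  32. ])), (array([  19,   30,   68,   40, 1633], dtype=int32), array([53.1, 49.6])), (array([246, 175,  40,  40, 962], dtype=int32), array([265.4, 195.5]))]
top [(np.int32(6), array([443. , 107.5])), (np.int32(14), array([271.3, 187.5])), (np.int32(28), array([285.2, 211.5])), (np.int32(13), array([254.4, 212.4])), (np.int32(5), array([295., 212.])), (np.int32(8), array([301.1, 216.5])), (np.int32(10), array([289.1, 221.4])), (np.int32(5), array([558.2, 257.6])), (np.int32(11), array([537.5, 259.6])), (np.int32(12), array([548. , 258.5]))]
yellow [(array([265, 189,  61,  53, 780], dtype=int32), array([295.7, 211. ]))]
```

Request:
{"name": "drive_tool", "arguments": {"commands": "0 0 -0.87 0 0 0 1;0 0 -0.87 0 0 0 1;0 0 -0.87 0 0 0 1;0 0 -0.87 0 0 0 1;0 0 -0.87 0 0 0 1;0 0 -0.85 0 0 0 1;0 0 0 0 0 0 1"}}

```text
t: 0.68
eef_pos: [0.1971, -0.5131, 0.1744]
tool_rot: [0.958, -0.285, -0.0, -0.001]
ft_force: [0.4, -0.0, -0.3]
finger_gap: 0.54
```

Request:
{"name": "drive_tool", "arguments": {"commands": "0 0 0 0.024 -0.96 0 1;0 0 0 0.024 -0.96 0 1;0 0 0 0.024 -0.96 0 1;0 0 0 0.024 -0.96 0 1;0 0 0 0.024 -0.96 0 1;0 0 0 0.024 -0.96 0 1;0 0 0 0.024 -0.96 0 1;0 0 0 0.024 -0.96 0 1;0 0 0 0.024 -0.96 0 1;0 0 0 0.024 -0.96 0 1;0 0 0 0.024 -0.96 0 1;0 0 0 0.024 -0.94 0 1;0 0 0 0 0 0.9 1;0 0 0 0 0 0.9 1;0 0 0 0 0 0.9 1;0 0 0 0 0 0 1;0 0 0 0 0 0 1"}}

```text
t: 2.1
eef_pos: [0.457, -0.134, 0.065]
tool_rot: [0.958, -0.287, -0.003, -0.0]
ft_force: [-0.3, 0.2, -0.1]
finger_gap: 0.004
```

```bash
cat >look.py <<'E'
import sys
from h import *
from workcell import ctrl
p=[.52123,-.03804,.99022]
e=ctrl.read_state();x,y=e["eef_pos"][:2]-p[:2];c,s=np.cos(p[2]),np.sin(p[2])
print("TCP lane",(c*x+s*y).round(4),(-s*x+c*y).round(4),e["eef_pos"][2].round(4),"F",e["ft_force"].round(1),"t",e["t"],"gap",e["finger_gap"])
if len(sys.argv)>1:
    o=[]
    for n,b in(("top",(140,290,195,370)),("scene",(160,260,185,385))):
        d=ctrl.snapshot(n);pickle.dump(d,open(sys.argv[1]+n+".pkl","wb"));f=d["frame"][b[0]:b[1],b[2]:b[3],::-1];o.append(cv2.resize(f,(600,int(600*f.shape[0]/f.shape[1])) if n=="scene" else (350,300),interpolation=cv2.INTER_CUBIC))
    w=np.zeros((600,600,3),np.uint8);w[:300,:350]=o[0];w[300:]=o[1];cv2.imwrite(f"pics/{sys.argv[1]}.png",w)
E
python3 look.py a
```

```text
TCP lane -0.1155 0.0011 0.065 F [-0.3  0.2 -0.1] t 2.1 gap 0.003831777330728927
```

View pics/a.png

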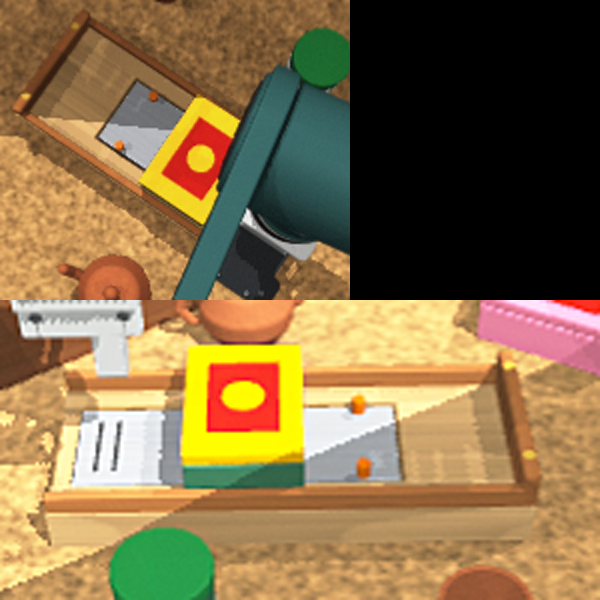

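The crop shows the closed fingers above the plate's tail, with the tip at about (112,375). They are behind the tin and clear of it. Next I lower onto the plate.

Request:
{"name": "drive_tool", "arguments": {"commands": "0 0 0 0 0 0.4 1;0 0 0 0 0 0.3 1;0 0 0 0 0 0.1 1;0 0 0 0 0 0.1 1;0 0 0 0 0 0 1"}}

```text
t: 2.62
eef_pos: [0.4599, -0.1356, 0.0324]
tool_rot: [0.958, -0.286, 0.001, 0.0]
ft_force: [-0.1, 0.1, 0.4]
finger_gap: 0.005
```

Request:
{"name": "drive_tool", "arguments": {"commands": "0 0 0 0 0 0.1 1;0 0 0 0 0 0.1 1;0 0 0 0 0 0.1 1;0 0 0 0 0 0.1 1;0 0 0 0 0 0 1"}}

```text
t: 3.03
eef_pos: [0.4582, -0.1347, 0.014]
tool_rot: [0.958, -0.286, -0.001, -0.0]
ft_force: [0.7, -0.2, 0.1]
finger_gap: 0.005
```

The tip is at z = 0.014 but the force reads almost zero, which doesn't fit a pressed plate. I'll look before moving.

```bash
python3 look.py b; python3 -c "
from h import *
for k in 'ab':
  d=pickle.load(open(k+'scene.pkl','rb'));P={'a':(.457,-.134,.065),'b':(.4582,-.1347,.014)}[k];print((proj(d,[P])-[185,160])*3+[0,300])"
```

```text
TCP lane -0.1154 -0.0003 0.014 F [ 0.7 -0.2  0.1] t 3.0333 gap 0.005321646530433098
[[119.71444273 406.54678135]]
[[127.35228455 460.4681667 ]]
```

View pics/b.png

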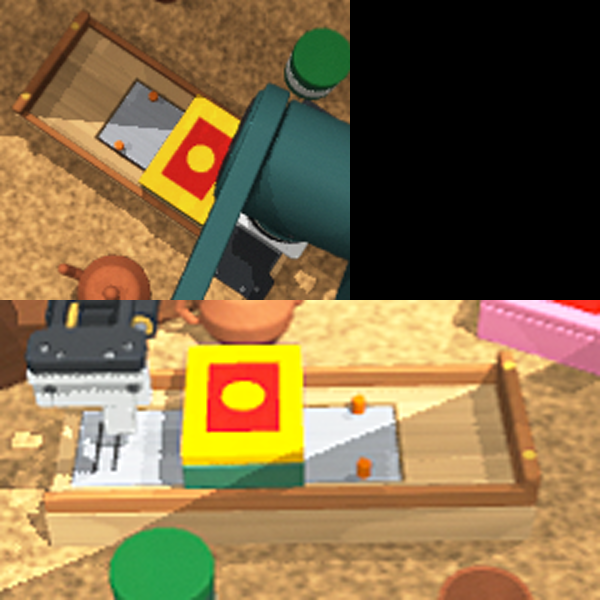

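The projected TCP, at (127,460), falls about 28 crop px below the fingertip I can see, at (120,432). The plate is also still up. So the real tip sits about 25 mm above the reported TCP, and there is no contact yet. I'll go down in small steps, guided by force and pictures.

Request:
{"name": "drive_tool", "arguments": {"commands": "0 0 0 0 0 0.1 1;0 0 0 0 0 0.1 1;0 0 0 0 0 0 1"}}

```text
t: 3.38
eef_pos: [0.4583, -0.1347, 0.0061]
tool_rot: [0.958, -0.286, -0.001, -0.0]
ft_force: [-0.2, 0.1, 0.2]
finger_gap: 0.006
```

Request:
{"name": "drive_tool", "arguments": {"commands": "0 0 0 0 0 0.1 1;0 0 0 0 0 0 1"}}

```text
t: 3.55
eef_pos: [0.4585, -0.1348, 0.0023]
tool_rot: [0.958, -0.286, -0.001, -0.0]
ft_force: [0.6, 0.7, 0.2]
finger_gap: 0.004
```

Request:
{"name": "drive_tool", "arguments": {"commands": "0 0 0 0 0 0.1 1;0 0 0 0 0 0 1"}}

```text
t: 3.72
eef_pos: [0.4593, -0.1351, -0.0007]
tool_rot: [0.958, -0.286, 0.0, 0.0]
ft_force: [-0.7, 0.3, 5.2]
finger_gap: 0.003
```

Request:
{"name": "drive_tool", "arguments": {"commands": "0 0 0 0 0 0.1 1;0 0 0 0 0 0 1"}}

```text
t: 3.88
eef_pos: [0.4594, -0.1352, -0.0043]
tool_rot: [0.958, -0.286, 0.001, 0.0]
ft_force: [-2.6, -0.2, 6.3]
finger_gap: 0.003
```

```bash
python3 look.py c
```

```text
TCP lane -0.1151 -0.0016 -0.0043 F [-2.6 -0.2  6.3] t 3.8833 gap 0.0029332860153204786
```

View pics/c.png

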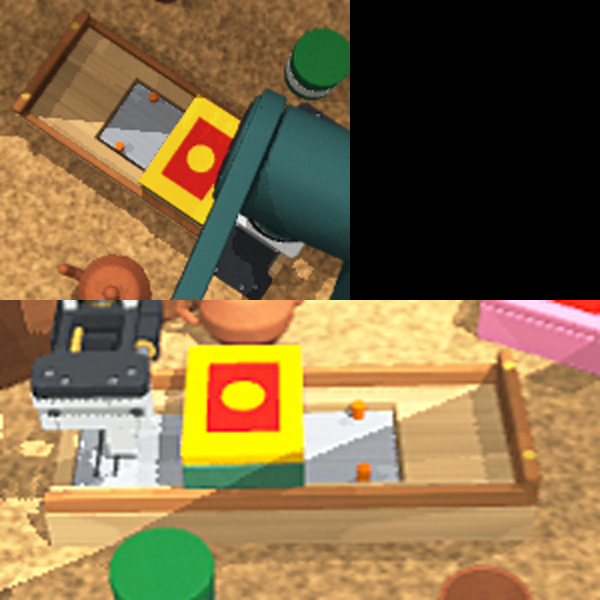

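The pins have moved down slightly, to (358,411) and (363,471), so the fingers are now pressing the plate. The reported z is about 31 mm below the true tip. I need to know whether the fingers are short or the z reading is biased, since that sets the body's clearance over the tin.

```bash
python3 - <<'E'
from h import *
d=pickle.load(open('cscene.pkl','rb'));p=[.4594,-.1352,.9902]
for off in(.0,.031):
  for h in(.097,.066,0):
    z=-.0043+off+h
    L=[(-.0375,-.0885,z),(.0375,-.0885,z),(-.0375,.0885,z),(.0375,.0885,z)] if h else [(-.008,-.0125,z),(.008,-.0125,z)]
    print(off,h,((proj(d,place(p,L))-[185,160])*3+[0,300]).round().tolist())
E
python3 - <<'E'
import pickle,cv2
d=pickle.load(open('cscene.pkl','rb'))
cv2.imwrite('pics/c2.png',cv2.resize(d["frame"][60:230,150:290,::-1],None,fx=3.5,fy=3.5,interpolation=cv2.INTER_CUBIC))
E
```

```text
0.0 0.097 [[42.0, 475.0], [164.0, 473.0], [74.0, 298.0], [178.0, 297.0]]
0.0 0.066 [[49.0, 509.0], [168.0, 507.0], [80.0, 332.0], [181.0, 330.0]]
0.0 0 [[118.0, 492.0], [140.0, 492.0]]
0.031 0.097 [[34.0, 439.0], [159.0, 437.0], [69.0, 263.0], [175.0, 261.0]]
0.031 0.066 [[42.0, 475.0], [164.0, 473.0], [74.0, 298.0], [178.0, 297.0]]
0.031 0 [[113.0, 462.0], [136.0, 461.0]]
```

View pics/c2.png

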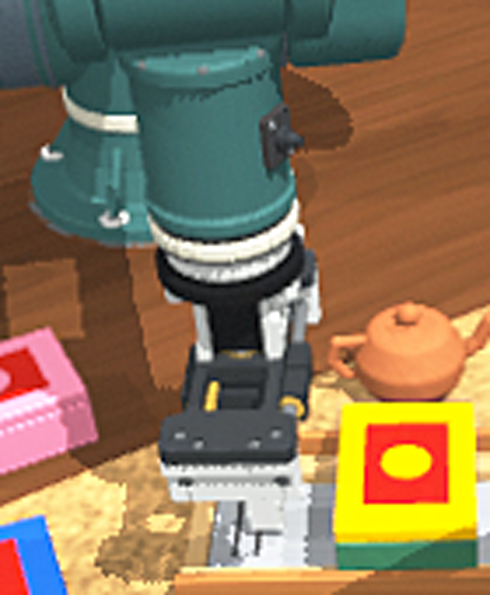

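The body's front-bottom edge, at about y = 430, fits a whole tool 31 mm higher than reported (predicted 438). So the fingers are full length and the body clears the tin. The tip also seems to sit about 5 mm towards lane +y, which I'll correct. Now I press the plate fully down.

Request:
{"name": "drive_tool", "arguments": {"commands": "0 0 0 0.05 0 0.1 1;0 0 0 0.05 0 0.1 1;0 0 0 0 0 0.05 1;0 0 0 0 0 0 1"}}

```text
t: 4.32
eef_pos: [0.4615, -0.1364, -0.0145]
tool_rot: [0.958, -0.286, -0.001, -0.001]
ft_force: [-4.3, 1.7, 8.1]
finger_gap: 0.005
```

Request:
{"name": "drive_tool", "arguments": {"commands": "0 0 0 0 0 0.06 1;0 0 0 0 0 0 1"}}

```text
t: 4.48
eef_pos: [0.4616, -0.1364, -0.0153]
tool_rot: [0.958, -0.286, -0.001, -0.0]
ft_force: [-6.3, 3.8, 13.1]
finger_gap: 0.005
```

Request:
{"name": "drive_tool", "arguments": {"commands": "0 0 0 0 0 0.06 1;0 0 0 0 0 0 1"}}

```text
t: 4.65
eef_pos: [0.4617, -0.1365, -0.0156]
tool_rot: [0.958, -0.286, -0.001, -0.0]
ft_force: [-10.2, 5.2, 23.5]
finger_gap: 0.005
```

Request:
{"name": "drive_tool", "arguments": {"commands": "0 0 0 0 -0.1 0 1;0 0 0 0 -0.15 0 1;0 0 0 0 -0.15 0 1;0 0 0 0 -0.15 0 1;0 0 0 0 0 0 1"}}

```text
t: 5.07
eef_pos: [0.476, -0.1236, -0.0154]
tool_rot: [0.958, -0.286, 0.003, 0.005]
ft_force: [-6.8, -7.4, 16.6]
finger_gap: 0.006
```

```bash
python3 look.py
```

```text
TCP lane -0.0963 -0.0091 -0.0154 F [-6.8 -7.4 16.6] t 5.0667 gap 0.005605021947127679
```

Request:
{"name": "drive_tool", "arguments": {"commands": "0 0 0 0 -0.15 0.01 1;0 0 0 0 -0.15 0.01 1;0 0 0 0 -0.15 0.01 1;0 0 0 0 -0.15 0.01 1;0 0 0 0 -0.15 0.01 1;0 0 0 0 0 0 1"}}

```text
t: 5.57
eef_pos: [0.4934, -0.1015, -0.0154]
tool_rot: [0.958, -0.286, 0.005, 0.007]
ft_force: [-8.3, -12.4, 22.0]
finger_gap: 0.005
```

```bash
python3 look.py d
```

```text
TCP lane -0.0683 -0.0115 -0.0154 F [ -8.3 -12.4  22. ] t 5.5667 gap 0.005026863492873746
```

View pics/d.png

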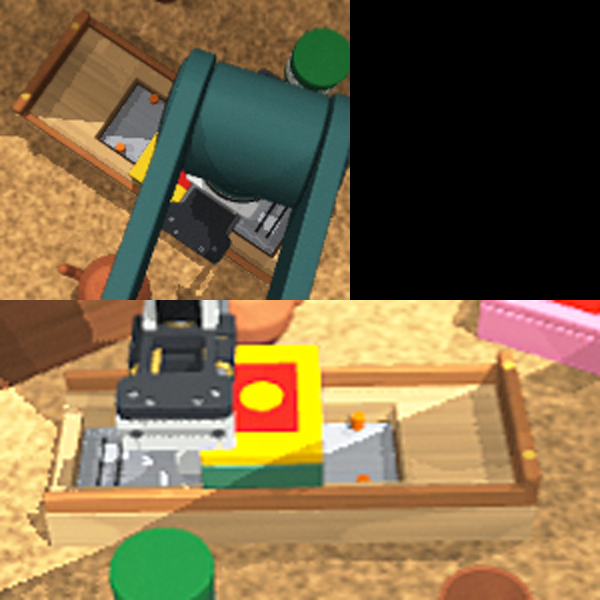

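The tin has advanced about 16 mm, with its right edge now at x = 322. The plate is fully down, with the pins at (358,421) and (363,480). I'll carry on with a small centring shift.

Request:
{"name": "drive_tool", "arguments": {"commands": "0 0 0 -0.02 -0.15 0 1;0 0 0 -0.02 -0.15 0 1;0 0 0 -0.02 -0.15 0 1;0 0 0 -0.02 -0.15 0 1;0 0 0 -0.02 -0.15 0 1;0 0 0 -0.02 -0.15 0 1"}}

```text
t: 6.17
eef_pos: [0.5101, -0.0697, -0.0154]
tool_rot: [0.958, -0.286, 0.006, 0.007]
ft_force: [-6.4, -16.9, 21.0]
finger_gap: 0.004
```

```bash
python3 look.py
```

```text
TCP lane -0.0326 -0.008 -0.0154 F [ -6.4 -16.9  21. ] t 6.1667 gap 0.0041829638022303686
```

Request:
{"name": "drive_tool", "arguments": {"commands": "0 0 0 0 -0.15 0 1;0 0 0 0 -0.15 0 1;0 0 0 0 -0.15 0 1;0 0 0 0 -0.15 0 1;0 0 0 0 -0.15 0 1;0 0 0 0 -0.15 0 1"}}

```text
t: 6.67
eef_pos: [0.529, -0.04, -0.0153]
tool_rot: [0.958, -0.286, 0.005, 0.008]
ft_force: [-8.5, -18.5, 23.0]
finger_gap: 0.004
```

```bash
python3 look.py e
```

```text
TCP lane 0.0026 -0.0076 -0.0153 F [ -8.5 -18.5  23. ] t 6.6667 gap 0.004190119102942649
```

View pics/e.png

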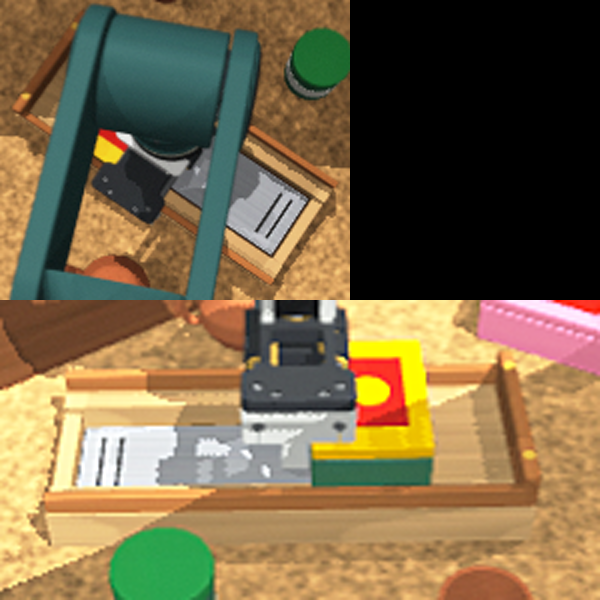

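The tin is flat and over the pins, with its front edge at x = 432, so its origin is about +55 mm. The plate is down. I'll continue towards the end wall.

Request:
{"name": "drive_tool", "arguments": {"commands": "0 0 0 0 -0.15 0 1;0 0 0 0 -0.15 0 1;0 0 0 0 -0.15 0 1;0 0 0 0 -0.15 0 1;0 0 0 0 -0.15 0 1;0 0 0 0 -0.15 0 1;0 0 0 0 -0.1 0 1"}}

```text
t: 7.35
eef_pos: [0.5509, -0.0062, -0.0153]
tool_rot: [0.958, -0.286, 0.005, 0.007]
ft_force: [-8.0, -18.6, 24.0]
finger_gap: 0.007
```

```bash
python3 look.py
```

```text
TCP lane 0.0429 -0.0074 -0.0153 F [ -8.  -18.6  24. ] t 7.35 gap 0.006639064708748475
```

Request:
{"name": "drive_tool", "arguments": {"commands": "0 0 0 0 -0.08 0 1;0 0 0 0 -0.08 0 1;0 0 0 0 -0.08 0 1;0 0 0 0 -0.06 0 1;0 0 0 0 0 0 1"}}

```text
t: 7.77
eef_pos: [0.5576, 0.004, -0.0153]
tool_rot: [0.958, -0.286, 0.005, 0.007]
ft_force: [-7.7, -16.2, 23.3]
finger_gap: 0.005
```

```bash
python3 look.py f
```

```text
TCP lane 0.0551 -0.0073 -0.0153 F [ -7.7 -16.2  23.3] t 7.7667 gap 0.00498470983776478
```

View pics/f.png

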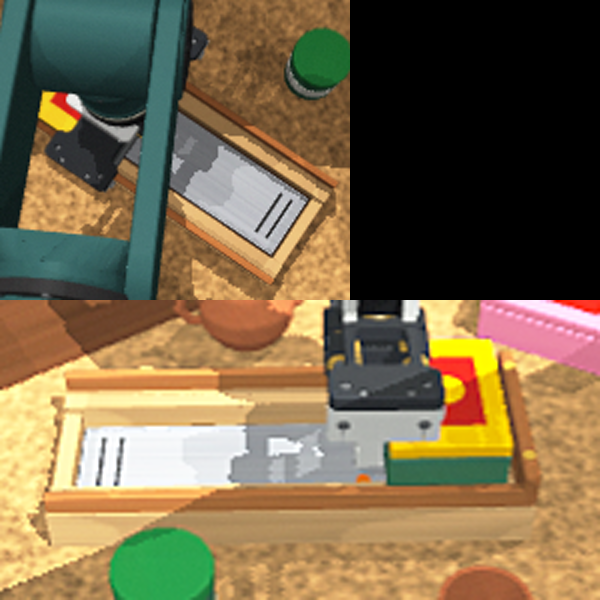

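```bash
python3 - <<'E'
from h import *
d=pickle.load(open('fscene.pkl','rb'));p=[.52123,-.03804,.99022]
for o in(.095,.1,.105,.11):print(o,((proj(d,place(p,[(o-.04,-.055,.072),(o+.04,-.055,.072),(o+.04,.055,.077)]))-[185,160])*3+[0,300]).round().tolist())
E
```

```text
0.095 [[375.0, 453.0], [498.0, 451.0], [477.0, 337.0]]
0.1 [[382.0, 453.0], [506.0, 451.0], [484.0, 337.0]]
0.105 [[390.0, 453.0], [513.0, 451.0], [491.0, 337.0]]
0.11 [[398.0, 453.0], [521.0, 451.0], [498.0, 337.0]]
```

The tin's origin is about +105 mm and its rear edge is past the pin, so it is wholly past. I'll push another 4 mm, back off 8 mm with the plate still held, then lift.

Request:
{"name": "drive_tool", "arguments": {"commands": "0 0 0 0 -0.06 0 1;0 0 0 0 -0.04 0 1;0 0 0 0 0 0 1"}}

```text
t: 8.12
eef_pos: [0.5596, 0.0072, -0.0153]
tool_rot: [0.958, -0.286, 0.005, 0.007]
ft_force: [-8.9, -17.5, 22.8]
finger_gap: 0.007
```

Request:
{"name": "drive_tool", "arguments": {"commands": "0 0 0 0 0.1 0 1;0 0 0 0 0.1 0 1;0 0 0 0 0.05 0 1;0 0 0 0 0 0 1"}}

```text
t: 8.45
eef_pos: [0.5596, 0.0072, -0.0152]
tool_rot: [0.958, -0.286, 0.009, -0.003]
ft_force: [4.8, 1.0, 14.8]
finger_gap: 0.004
```

Request:
{"name": "drive_tool", "arguments": {"commands": "0 0 0 0 0.08 0.01 1;0 0 0 0 0.06 0.01 1;0 0 0 0 0 0 1"}}

```text
t: 8.7
eef_pos: [0.5581, 0.0057, -0.0152]
tool_rot: [0.958, -0.286, 0.01, -0.006]
ft_force: [7.0, 8.3, 15.2]
finger_gap: 0.006
```

Request:
{"name": "drive_tool", "arguments": {"commands": "0 0 0 0 0 -0.1 1;0 0 0 0 0 -0.15 1;0 0 0 0 0 -0.2 1;0 0 0 0 0 -0.4 1;0 0 0 0 0 -0.8 1;0 0 0 0 0 -0.9 1;0 0 0 0 0 -0.9 1;0 0 0 0 0 -0.9 1;0 0 0 0 0 0 1;0 0 0 0 0.9 0 1;0 0 0 0 0.95 0 1;0 0 0 0 0.95 0 1;0 0 0 0 0.95 0 1;0 0 0 0 0.95 0 1;0 0 0 0 0.95 0 1;0 0 0 0 0.95 0 1;0 0 0 0 0.95 0 1;0 0 0 0 0 0 1"}}

```text
t: 10.2
eef_pos: [0.3792, -0.2545, 0.1507]
tool_rot: [0.957, -0.29, -0.001, 0.002]
ft_force: [0.3, 0.3, 0.7]
finger_gap: 0.003
```

```bash
python3 look.py g; python3 - <<'E'
from h import *
d=pickle.load(open('gscene.pkl','rb'));p=[.52123,-.03804,.99022]
for z in(.031,.015):print("pins",z,((proj(d,place(p,[(.05,-.032,z+.012),(.05,.032,z+.012)]))-[185,160])*3+[0,300]).round().tolist())
E
```

```text
TCP lane -0.2588 -0.0 0.1507 F [0.3 0.3 0.7] t 10.2 gap 0.002975099093538739
pins 0.031 [[363.0, 460.0], [358.0, 396.0]]
pins 0.015 [[362.0, 476.0], [357.0, 413.0]]
```

View pics/g.png

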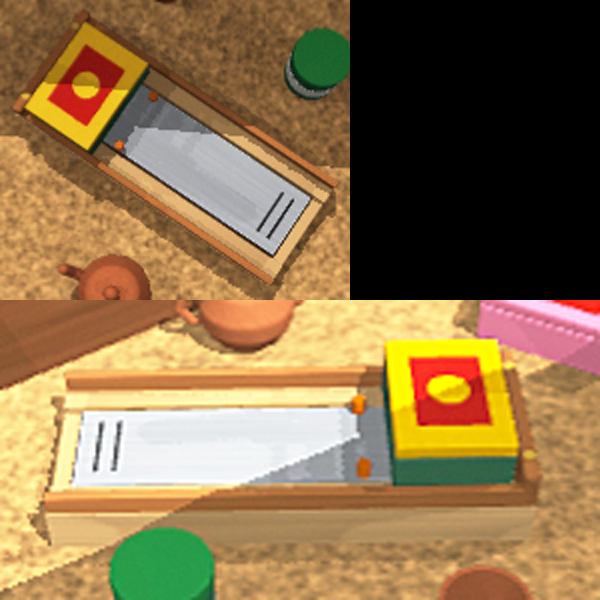

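The tin is flat against or close to the end wall, with its front edge at x = 517 (origin about +108 mm). The pins are back up at (358,404) and (363,467), exactly as at the start. The teapot, canister and cup haven't moved, so I'm handing in.

```bash
python3 -c "
from workcell import ctrl
print(ctrl.job_done())"
```

```text
the job is handed in; nothing more can be done
None
```

The job is done and handed in at about 10 s. I pressed the plate fully down behind the tin, then kept it down with about 15–24 N while the closed fingers slid the tin along the lane. I backed the fingers off slightly before lifting, so the plate sprang up behind the tin.

**Last checks:**
- **Tin:** it lies flat, with its origin at about lane x = +108 mm. That is past the +95 mm needed and about 4 mm short of touching the end wall.
- **Plate:** both pins are back at their starting image positions, so it is up.
- **Bystanders:** the teapot, canister and cup look unmoved. The final crop shows only part of the teapot and cup.
- **Robot:** clear of everything, with the force close to zero.

**Disagreements:**
- **Height reading:** the reported TCP height was about 31 mm lower than the real fingertip. The first descent therefore stopped short of the plate. I used force and camera pictures to find the contact, after which the reading at the stop stayed constant.
- **Sideways position:** the picture and the reported position also differed by roughly 7–10 mm across the lane. The gap between the pins allowed for that.

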